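Drop a batch of scrap chargers through a trap-door hopper and bolt it shut

ROBOT

A 6-joint arm with a two-finger parallel gripper is mounted at the origin on the work surface. World frame = base frame: x ahead of the robot, y to its left, z up, the work surface at z = 0. Lengths are in m, angles in rad, forces in N, time in s.
With the tool pointing down it reaches from about 0.35 to 0.975 m from the base axis. Payload 4.9 kg.
Tool frame: the origin (TCP) lies between the finger pads; the fingertips stand 22 mm ahead of it and the grasp point (between the pads) lies 3 mm ahead of it; z points along the fingers, y is the line along which they close (so a half turn about z gives the same grasp; the last joint's range is limited). The gripper opens to 85 mm and grips with 20 to 120 N. Pads are 22 mm wide; open, the fingers measure 114 mm over their backs; the gripper's body (76 mm by 85 mm) begins 54 mm behind the grasp point. The pads swing forward as they close: fully open they stand 13 mm farther back than shut.
Start: joints at [1.023, 0.053, 1.613, -0, 1.476, -0.119], TCP at [0.26, 0.568, 0.253] pointing down, gripper open.
Joint ranges: [-3.01, 3.01], [-1.01, 2.22], [0.06, 2.58], [-1.02, 4.17], [0.09, 2.62], [-3.14, 3.14]. Speed limits (rad/s): [2.57, 2.57, 3.14, 3.14, 3.14, 3.14].

INTERFACE

Orientations are given as a unit quaternion [w, x, y, z].
In Python, from plant import state, grab_frame, get_calibration, job_done, recognise, regions_of gives the robot as it stands.
- The arm moves only by the tool apply_moves, never from a script. Its argument "targets" is a list of rows, each an object with "translation": the shift along the tool's x, y, z normalised to -1 to 1, where 1 is 100 mm, a list of three; "twist": the turn about the tool's z normalised to -1 to 1, where 1 is 0.1 rad; "hand": the opening, from 0 (shut) to 1 (fully open). A call has 1 to 8 rows; each row shifts and turns the commanded pose from where the row before left it, along the tool's axes as they then stand; what a row does not reach is not made up. A row lasts 1/10 s, in which the tool goes at most 50 mm and 8.59 degrees, less where a joint would pass 70% of its speed; a pose out of reach is approached as far as the arm can. A call with a number of a shift or a turn outside -1 to 1 is refused whole. A call with a gripper value outside its range is refused whole. The fingers move at their own pace and stop on an object; the grip force is fixed at half the most. Time passes only in rows, so rows that do not move let the fingers close. It gives the time, the measured TCP pose, the force, the opening and the grip force at its end, in the units of the state.
- state(): the state, without advancing time (a new reading comes with each control period).
- grab_frame(name): name is "side" or "top"; returns the picture (420x560x3 uint8, red, green, blue); there is no depth.
- get_calibration(name): a dict with "camera_matrix" (3x3 intrinsics, pixels), "pose" (4x4, takes a point from camera to world coordinates). Camera axes: x right, y up, looking along -z (the intrinsics and any distortion apply to the point x, -y, -z); pixel columns grow to the right and rows downward; lengths in m; the calibration is good to about 2 mm. A picture is of the moment at which its call begins. get_calibration takes no time and is no camera call.
- job_done(): hands the job in; it is judged then, once.
Trained networks look in the newest picture that a camera, given by its name, has taken for a name from the list of things; names that differ only in an ending like _2 or _b are one class to them, and where a whole thing is asked for, a point or a joint stands for the part that bears it (a point fixed in the world has none). Each returns a list of dicts, best first, with "score" (0 to 1); they miss things now and then, are a little off and sometimes report something else, mostly with a low value. They report only what shows in the picture. A call takes as long as a camera call. They do not tell look-alikes from the thing itself.
- recognise(camera, query): "point" ([x, y, z] in m, in world coordinates, good to about 4 mm: the middle of the surface that is visible of it).
- regions_of(camera, query): "pixels" (420x560 bool, what is visible of it).
The state is a dict: "time": time; "joint_pos": joint angles; "joint_vel": joint speeds; "joint_efforts": joint torques, N m; "tool_pos": TCP position; "tool_rot": TCP orientation; "contact_force": force on the tool from outside, world axes, zero at the start; "ft_torque": the same for the moment, N m; "gripper_width": opening from 0.0 (shut) to 1.0 (fully open); "grasp_force": force on a finger pad.
Only numpy, scipy, OpenCV 4.12 (cv2) and the standard library are available. Lean on these libraries where they do the work, as an engineer would, in place of code of your own. Each camera call takes 0.05 s, during which the arm holds its last target. There are 200 camera calls.

TASK

Empty the small drop-bottom hopper on the repair bench: push its side lever over so that the trap door swings wide open and all three pieces of the load drop into the tray below. Then swing the door fully shut again with the lever and slide the bolt all the way home so that it locks the lever. Leave the other things on the bench where they are.

Things in the scene. Friction and masses are not known exactly. Their poses are not given: they have to be found in the camera images.
- hopper: White steel hopper fixed to the bench, open on top: 124 mm along x, 150 mm along y, walls 4 mm, rim 256 mm high. Origin on the bench under its middle, z up, -x side towards the robot (turned up to 0.25 rad). Its floor is the trap door, 162 mm up. A lever stands outside its -y side; a bolt lies along the outside of its -x wall, just below the rim.
- tray (a point): Centre of the floor of the fixed grey tray under the hopper, 4 mm above the bench, at x = 60 mm, y = 0 of the hopper. The tray is 260 mm long (x), 142 mm wide (y), its walls 50 mm high.
- gate (a joint): Trap door angle, rad: 0 = shut, level; 1.22 = fully open, hanging. It turns about the hopper's y through gate_hinge. The lever is one piece with it: leaning 20 deg from upright to the hopper's -x at 0, 50 deg to +x at 1.22. Push the lever to +x to open, to -x to shut. The hinge is stiff (0.5 N m, 4 to 7 N at the grip): the door stays where it is left, even loaded.
- gate_hinge (a point): Point on the hinge axis at the foot of the lever: x = -60, y = -115, z = 162 mm of the hopper.
- lever_grip (a point): Middle of the lever's black round grip, 18 mm thick, 65 mm long, pointing out along the hopper's -y (y = -110 to -175 mm; this point at -145 mm), 120 mm from the hinge axis. z = 275 mm with the door shut, 282 mm upright, 239 mm fully open. Free space under its outer part; the lever's flat bar (14 by 10 mm) joins it at y = -110 to -120 mm.
- bolt (a joint): Travel of the bolt, m: 0 = withdrawn, 0.06 = fully home (a stop). It slides along the hopper's -y, towards the lever, with 2 N of friction, and stays where left. Home, its 12 mm square bar lies across the lever's path on the lever's +x side and holds the door shut. It can pass only when the door is fully shut (under about 0.02 rad); else it runs against the lever or blocks it.
- bolt_knob (a point): Upright round knob on the bolt by which it is pushed, 16 mm in diameter, 42 mm tall; this point is on its axis, 12 mm below its top (top at z = 299 mm). It lies at x = -74 mm of the hopper and y = +10 mm (bolt withdrawn) to -50 mm (home). The bolt's bar and guides under it reach up to z = 264 mm.
- charger_a: Black charger brick, 44 by 62 by 28 mm, part of the load, at first lying on the trap door in the hopper. Origin at the middle of its underside.
- charger_b: Second charger brick like the first, part of the load, at first lying on the trap door in the hopper. Origin at the middle of its underside.
- power_bank: White power bank, 42 by 105 by 22 mm, part of the load, at first lying on the trap door in the hopper. Origin at the middle of its underside.
- cleaner_bottle: White bottle standing on the bench, 52 mm in diameter, 130 mm tall, origin at its foot. Not to be moved.
- boxed_phone: Flat white box with a phone on it, 85 by 165 by 33 mm, origin at the middle of its underside. Not to be moved.
- pen_cup: Dark open cup, 76 mm in diameter, 100 mm tall, origin at its foot. Not to be moved.
- barcode_scanner: Hand scanner lying on the bench, about 50 by 180 by 40 mm, origin at its underside. Not to be moved.
Things that resemble listed ones, but are neither listed nor needed, are in the scene too. What is shaped like the charger_a but pink is not meant.

How it is judged:
By the outcome, as a careful person would: the job done as asked, in the order asked, and still so for the second after the job is handed in, with the robot touching nothing.
It also fails if it takes over 64 s, if anything falls off the work surface, if the arm or the gripper's body presses on something with over 40 N, if the wrist force passes 120 N, or if a joint passes its speed limit or range.

## Working session

There is one attempt and no reset: what is moved stays moved. The work goes in short steps, Python scripts to look and compute and a tool call to move; the robot and the scene stay as the last step left them, time stands still between calls to the robot, and variables do not carry over. Pictures are saved under pics/ and viewed, at most 10 in all, crops included, and the job is handed in when it is done.

Besides the shell and the picture viewer there is one more tool, called after ">>>" as name([rows], argument=value, ...), one row to a line, values as JSON. apply_moves: Moves the arm, as the interface text tells. Its arguments: {"type":"object","properties":{"targets":{"type":"array"}},"required":["targets"]}

```bash
mkdir -p pics
python3 - <<'E'
from plant import *
import cv2, numpy as np
s=state(); print(s['time'],s['tool_pos'],s['tool_rot'],s['contact_force'],s['gripper_width'])
for c in ['side','top']:
    f=grab_frame(c); cv2.imwrite(f'pics/{c}0.png',f[...,::-1])
    k=get_calibration(c); print(c,np.round(k['camera_matrix'],1).tolist(),np.round(k['pose'],3).tolist())
    for q in ['hopper','lever_grip','bolt_knob','gate_hinge']:
        print(q,[(np.round(r['point'],3).tolist(),round(r['score'],2)) for r in recognise(c,q)][:3])
E
```

```text
0.0 [0.25952993 0.5679153  0.25206398] [-3.53596984e-04  2.12739733e-01  9.77108343e-01 -9.83164977e-04] [-0.13812397  0.02601772  0.61181485] 1.0029962456587256
side [[436.2, 0.0, 277.3], [0.0, 436.2, 203.5], [0.0, 0.0, 1.0]] [[0.582, -0.643, 0.497, 1.073], [0.813, 0.461, -0.355, -0.434], [-0.001, 0.611, 0.791, 1.071], [0.0, 0.0, 0.0, 1.0]]
hopper [([0.65, -0.009, 0.123], 0.79)]
lever_grip [([0.553, -0.127, 0.227], 0.85)]
bolt_knob [([0.542, -0.029, 0.26], 0.74)]
gate_hinge []
top [[382.9, 0.0, 279.6], [0.0, 382.9, 209.2], [0.0, 0.0, 1.0]] [[-0.004, 0.991, -0.132, 0.412], [-0.999, 0.001, 0.034, -0.015], [0.034, 0.132, 0.991, 1.134], [0.0, 0.0, 0.0, 1.0]]
hopper [([0.636, -0.006, 0.176], 0.57)]
lever_grip [([0.605, -0.046, 0.165], 0.6)]
bolt_knob [([0.541, -0.029, 0.256], 0.54), ([0.608, -0.05, 0.162], 0.37)]
gate_hinge [([0.606, -0.045, 0.166], 0.65)]
```

View pics/side0.png

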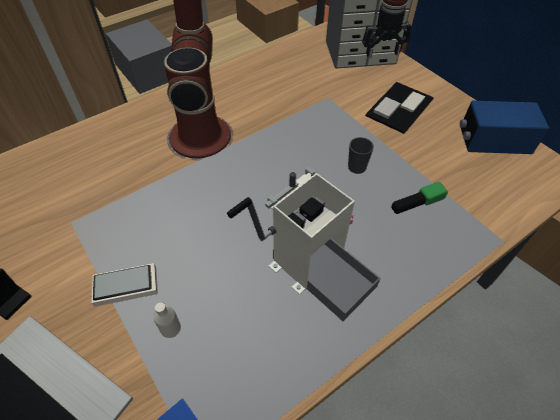

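View pics/top0.png

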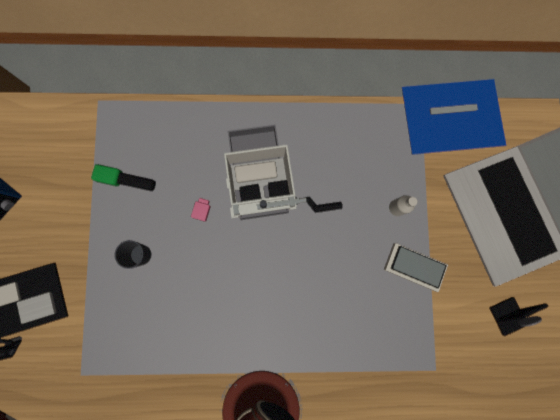

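Side view: lever grip at about (240,208), knob (292,180), hopper rim (275-352,178-235). Top view: grip (328,207), knob (264,204), load in the hopper at (258,180); the pink brick at (201,209) is not part of it. Next, enlarged crops to get accurate pixels.

Run:
```python
import cv2, numpy as np
a=cv2.imread('pics/top0.png')[130:230,215:355]; b=cv2.imread('pics/side0.png')[160:310,220:390]
cv2.imwrite('pics/c1.png',cv2.resize(a,None,fx=5.7,fy=5.7,interpolation=cv2.INTER_CUBIC)[:600,:800])
cv2.imwrite('pics/c2.png',cv2.resize(b,None,fx=4,fy=4,interpolation=cv2.INTER_CUBIC))
```

```text
(no output)
```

View pics/c1.png

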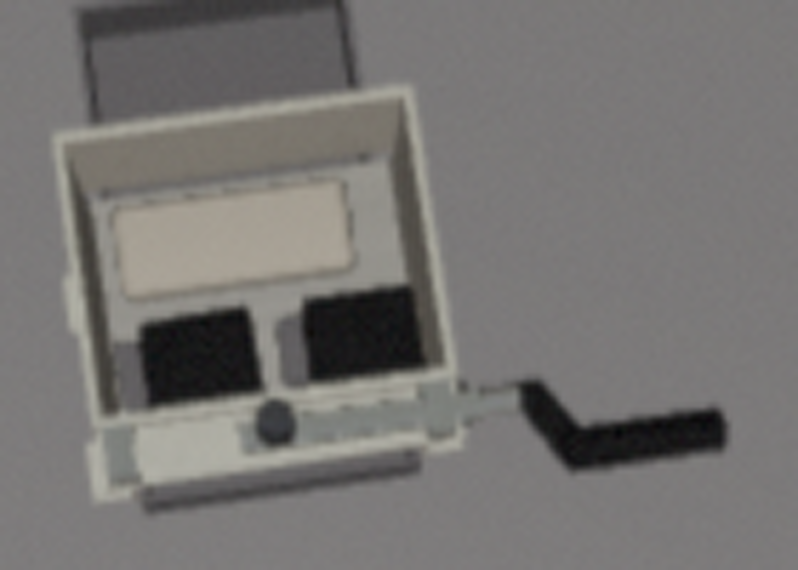

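View pics/c2.png

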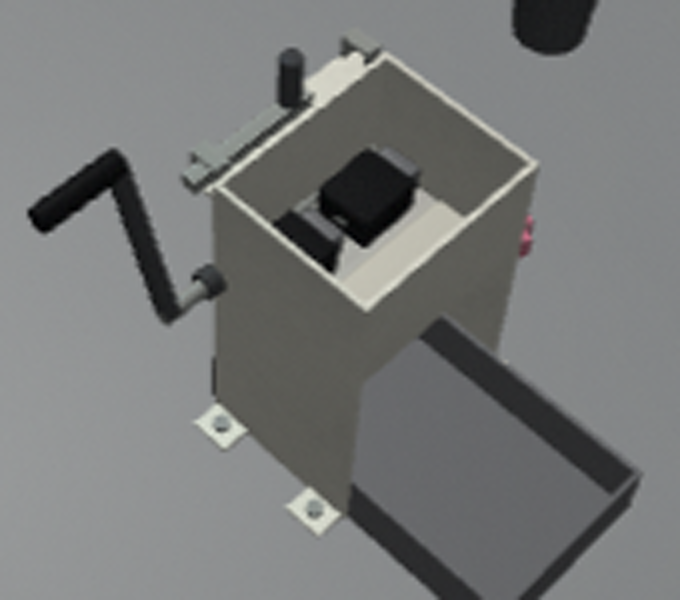

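The crops show the rim corners, the knob (crop 1 at (275,420), crop 2 at (290,55)) and the grip's ends clearly. I'll fit the hopper pose to them from both views.

```bash
cat > h.py <<'E'
import numpy as np, json
from plant import *
from scipy.optimize import least_squares
from scipy.spatial.transform import Rotation as R
C={c:get_calibration(c) for c in ['top','side']}
def proj(c,P):
    K=np.array(C[c]['camera_matrix']);T=np.linalg.inv(np.array(C[c]['pose']))
    q=np.asarray(P)@T[:3,:3].T+T[:3,3]; q=q*[1,-1,-1]; q=q@K.T
    return q[:,:2]/q[:,2:]
def h2w(p,P):
    c,s=np.cos(p[2]),np.sin(p[2]); return np.asarray(P)@np.array([[c,-s,0],[s,c,0],[0,0,1]]).T+[p[0],p[1],0]
def tri(a,b):
    return least_squares(lambda X:np.r_[(proj('top',[X])-a)[0],(proj('side',[X])-b)[0]],[.6,0,.2]).x
E
python3 - <<'E'
from h import *
t=lambda *p:np.array(p)/5.7+[215,130]
s=lambda *p:np.array(p)/4+[220,160]
a=np.radians(20)
gx,gz=-.06-.12*np.sin(a),.162+.12*np.cos(a)
P=[[.062,.075,.256],[.062,-.075,.256],[-.062,-.075,.256],[-.062,.075,.256],[-.074,.010,.299],[gx,-.175,gz]]
tp=np.array([t(53,133),t(412,86),t(458,372),t(97,422),t(275,417),t(725,428)])
sp=np.array([s(537,163),s(367,309),s(215,187),s(385,55),s(290,55),s(42,220)])
f=lambda p:np.r_[(proj('top',h2w(p,P))-tp).ravel(),(proj('side',h2w(p,P))-sp).ravel()]
r=least_squares(f,[.62,0,0]);p=r.x;print(p);print(np.round(r.fun.reshape(-1,2),1).tolist())
json.dump(p.tolist(),open('pose.json','w'))
for i in range(6):print(np.round(tri(tp[i],sp[i]),4),np.round(h2w(p,[P[i]])[0],4))
R0=R.from_quat(np.roll(state()['tool_rot'],-1)); print(R0.as_matrix().round(3))
for n,x in dict(grip0=[gx,-.145,gz],gripopen=[-.06+.12*np.sin(np.radians(50)),-.145,.239],knob0=[-.074,.01,.287],knob1=[-.074,-.05,.287]).items():print(n,h2w(p,[x])[0].round(4))
E
```

```text
[6.11135587e-01 6.01923917e-04 1.53178086e-01]
[[-0.1, -0.2], [-0.1, -0.9], [0.3, -0.1], [-0.4, 0.8], [-3.3, -0.2], [-0.0, -1.1], [-0.2, 0.3], [-0.8, 1.0], [-1.6, -0.2], [-0.8, -0.7], [1.8, -1.1], [-2.3, 1.4]]
[0.6607 0.0843 0.2565] [0.661  0.0842 0.256 ]
[ 0.6824 -0.0627  0.2566] [ 0.6839 -0.0641  0.256 ]
[ 0.5622 -0.0811  0.2546] [ 0.5613 -0.083   0.256 ]
[0.5407 0.065  0.2555] [0.5384 0.0653 0.256 ]
[ 0.5364 -0.0073  0.2992] [ 0.5365 -0.0008  0.299 ]
[ 0.5369 -0.1846  0.2763] [ 0.538  -0.1878  0.2748]
[[-0.909  0.416 -0.   ]
 [ 0.416  0.909 -0.   ]
 [-0.    -0.    -1.   ]]
grip0 [ 0.5334 -0.1581  0.2748]
gripopen [ 0.6648 -0.1378  0.239 ]
knob0 [ 0.5365 -0.0008  0.287 ]
knob1 [ 0.5456 -0.0601  0.287 ]
```

The fit is good: hopper at (0.611, 0.001), yaw 0.153, residuals about 1 px. The bolt knob is about 6 mm off the "withdrawn" position. Next, a planner that prints rows; the first move goes above the lever grip, with the fingers straddling it along the hopper's x.

```bash
cat >> h.py <<'E'
p=json.load(open('pose.json')) if __import__('os').path.exists('pose.json') else None
def plan(pts,yaw=None,start=None,step=.045):
    """rows through world waypoints; yaw = world angle of tool y"""
    s=state(); pos=np.array(s['tool_pos']) if start is None else np.array(start); r=R.from_quat(np.roll(s['tool_rot'],-1))
    for tgt in pts:
        d=np.array(tgt)-pos; m=r.as_matrix(); y=np.arctan2(m[1,1],m[0,1])
        tw=0 if yaw is None else -(yaw-y)
        n=max(1,int(np.ceil(np.linalg.norm(d)/step)),int(np.ceil(abs(tw)/.0995)))
        for i in range(n):
            print((r.inv().apply(d/n)*10).round(3).tolist(),round(tw/n*10,3)); r=r*R.from_euler('z',tw/n)
        pos=np.array(tgt); print('--')
E
python3 - <<'E'
from h import *
plan([[.26,.568,.36],[.5334,-.1581,.36]],p[2])
E
```

```text
[-0.0, -0.0, -0.107] 0.989
[-0.0, -0.0, -0.107] 0.989
[-0.0, -0.0, -0.107] 0.989
[-0.0, -0.0, -0.107] 0.989
[-0.0, -0.0, -0.107] 0.989
[-0.0, -0.0, -0.107] 0.989
[-0.0, -0.0, -0.107] 0.989
[-0.0, -0.0, -0.107] 0.989
[-0.0, 0.0, -0.107] 0.989
[-0.0, 0.0, -0.107] 0.989
--
[-0.422, 0.089, 0.0] -0.0
[-0.422, 0.089, 0.0] -0.0
[-0.422, 0.089, 0.0] -0.0
[-0.422, 0.089, 0.0] -0.0
[-0.422, 0.089, 0.0] -0.0
[-0.422, 0.089, 0.0] -0.0
[-0.422, 0.089, 0.0] -0.0
[-0.422, 0.089, 0.0] -0.0
[-0.422, 0.089, 0.0] -0.0
[-0.422, 0.089, 0.0] -0.0
[-0.422, 0.089, 0.0] -0.0
[-0.422, 0.089, 0.0] -0.0
[-0.422, 0.089, 0.0] -0.0
[-0.422, 0.089, 0.0] -0.0
[-0.422, 0.089, 0.0] -0.0
[-0.422, 0.089, 0.0] -0.0
[-0.422, 0.089, 0.0] -0.0
[-0.422, 0.089, 0.0] -0.0
--
```

>>> apply_moves([
  {"translation": [0, 0, -0.18], "twist": 0.99, "hand": 0.5},
  {"translation": [0, 0, -0.18], "twist": 0.99, "hand": 0.5},
  {"translation": [0, 0, -0.18], "twist": 0.99, "hand": 0.5},
  {"translation": [0, 0, -0.18], "twist": 0.99, "hand": 0.5},
  {"translation": [0, 0, -0.18], "twist": 0.99, "hand": 0.5},
  {"translation": [0, 0, -0.18], "twist": 0.99, "hand": 0.5},
  {"translation": [0, 0, 0], "twist": 0.99, "hand": 0.5},
  {"translation": [0, 0, 0], "twist": 0.99, "hand": 0.5},
])

```text
time: 1.3
tool_pos: [0.26, 0.5687, 0.3627]
tool_rot: [-0.0, 0.575, 0.818, 0.001]
contact_force: [0.2, -0.5, 0.4]
gripper_width: 0.501
grasp_force: 0.0
```

>>> apply_moves([
  {"translation": [0, 0, 0], "twist": 0.99, "hand": 0.5},
  {"translation": [0, 0, 0], "twist": 0.99, "hand": 0.5},
  {"translation": [-0.422, 0.089, 0], "twist": 0, "hand": 0.5},
  {"translation": [-0.422, 0.089, 0], "twist": 0, "hand": 0.5},
  {"translation": [-0.422, 0.089, 0], "twist": 0, "hand": 0.5},
  {"translation": [-0.422, 0.089, 0], "twist": 0, "hand": 0.5},
  {"translation": [-0.422, 0.089, 0], "twist": 0, "hand": 0.5},
  {"translation": [-0.422, 0.089, 0], "twist": 0, "hand": 0.5},
])

```text
time: 2.1
tool_pos: [0.3512, 0.3246, 0.3615]
tool_rot: [0.0, 0.651, 0.759, 0.0]
contact_force: [-0.2, 0.2, -0.2]
gripper_width: 0.497
grasp_force: 0.0
```

>>> apply_moves([
  {"translation": [-0.422, 0.089, 0], "twist": 0, "hand": 0.5},
  {"translation": [-0.422, 0.089, 0], "twist": 0, "hand": 0.5},
  {"translation": [-0.422, 0.089, 0], "twist": 0, "hand": 0.5},
  {"translation": [-0.422, 0.089, 0], "twist": 0, "hand": 0.5},
  {"translation": [-0.422, 0.089, 0], "twist": 0, "hand": 0.5},
  {"translation": [-0.422, 0.089, 0], "twist": 0, "hand": 0.5},
  {"translation": [-0.422, 0.089, 0], "twist": 0, "hand": 0.5},
  {"translation": [-0.422, 0.089, 0], "twist": 0, "hand": 0.5},
])

```text
time: 2.9
tool_pos: [0.4727, 0.0015, 0.3617]
tool_rot: [0.0, 0.651, 0.759, 0.0]
contact_force: [0.1, 0.8, -0.0]
gripper_width: 0.498
grasp_force: 0.0
```

Run:
```python
from h import *
s=state();print(s['time'],s['tool_pos'],s['tool_rot'],s['contact_force'],s['gripper_width'])
plan([[.5334,-.1581,.36],[.5334,-.1581,.278]],p[2])
```

```text
2.9 [0.47274295 0.00148256 0.36166843] [4.09351584e-04 6.51486196e-01 7.58660291e-01 3.62969847e-04] [ 0.06823537  0.826185   -0.02307965] 0.497536958691145
[-0.417, 0.09, 0.004] -0.004
[-0.417, 0.089, 0.004] -0.004
[-0.417, 0.089, 0.004] -0.004
[-0.417, 0.089, 0.004] -0.004
--
[0.0, -0.0, 0.41] 0.0
[0.0, -0.0, 0.41] 0.0
--
```

>>> apply_moves([
  {"translation": [-0.417, 0.09, 0], "twist": 0, "hand": 0.5},
  {"translation": [-0.417, 0.09, 0], "twist": 0, "hand": 0.5},
  {"translation": [-0.417, 0.09, 0], "twist": 0, "hand": 0.5},
  {"translation": [-0.417, 0.09, 0], "twist": 0, "hand": 0.5},
  {"translation": [0, 0, 0], "twist": 0, "hand": 0.5},
  {"translation": [0, 0, 0.4], "twist": 0, "hand": 0.5},
  {"translation": [0, 0, 0.3], "twist": 0, "hand": 0.5},
  {"translation": [0, 0, 0.1], "twist": 0, "hand": 0.5},
])

```text
time: 3.7
tool_pos: [0.5317, -0.155, 0.2773]
tool_rot: [-0.003, 0.651, 0.759, -0.001]
contact_force: [-0.9, 0.6, 0.1]
gripper_width: 0.502
grasp_force: 0.0
```

Run:
```python
from h import *
import cv2
s=state();print(s['time'],s['tool_pos'],s['contact_force'])
f=grab_frame('side')[150:330,210:390]; g=grab_frame('top')[130:230,215:355]
f=cv2.resize(f,(400,400),interpolation=cv2.INTER_CUBIC); g=cv2.resize(g,(400,286),interpolation=cv2.INTER_CUBIC)
o=np.zeros((400,800,3),np.uint8);o[:,:400]=f;o[:286,400:]=g
cv2.imwrite('pics/s1.png',o[...,::-1])
```

```text
3.7 [ 0.53166194 -0.15502136  0.27725597] [-0.92280613  0.56892416  0.09741541]
```

View pics/s1.png

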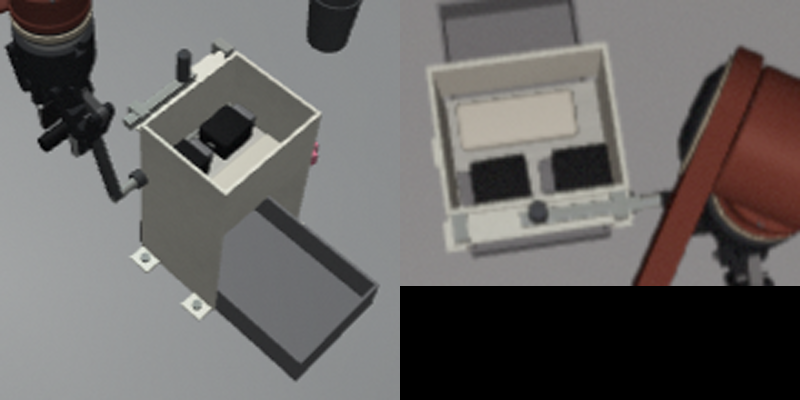

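The fingers straddle the lever grip, which runs between them at (75,120) in the left half, and there is no contact yet. Now I push along the arc to open.

>>> apply_moves([
  {"translation": [0, 0.12, 0], "twist": 0, "hand": 0.5},
  {"translation": [0, 0.2, -0.054], "twist": 0, "hand": 0.5},
  {"translation": [0, 0.21, -0.018], "twist": 0, "hand": 0.5},
])

```text
time: 4.1
tool_pos: [0.5875, -0.1482, 0.2923]
tool_rot: [0.002, 0.651, 0.759, 0.0]
contact_force: [-2.2, -1.1, 1.6]
gripper_width: 0.502
grasp_force: 1.0
```

>>> apply_moves([
  {"translation": [0, 0.208, 0.018], "twist": 0, "hand": 0.5},
  {"translation": [0, 0.2, 0.054], "twist": 0, "hand": 0.5},
  {"translation": [0, 0.19, 0.088], "twist": 0, "hand": 0.5},
  {"translation": [0, 0.17, 0.12], "twist": 0, "hand": 0.5},
  {"translation": [0, 0.148, 0.148], "twist": 0, "hand": 0.5},
  {"translation": [0, 0.03, 0.02], "twist": 0, "hand": 0.5},
  {"translation": [0, 0, 0], "twist": 0, "hand": 0.5},
])

```text
time: 4.8
tool_pos: [0.6776, -0.1344, 0.2456]
tool_rot: [-0.003, 0.651, 0.759, -0.004]
contact_force: [-14.6, -1.3, 4.5]
gripper_width: 0.503
grasp_force: 7.3
```

Run:
```python
from h import *
import cv2
s=state();print(s['time'],s['tool_pos'],s['contact_force'],s['grasp_force'])
d=np.array(s['tool_pos'])-h2w(p,[[-.06,-.145,.162]])[0];c,n=np.cos(p[2]),np.sin(p[2]);print('rel hinge x,y,z',c*d[0]+n*d[1],-n*d[0]+c*d[1],d[2])
f=grab_frame('side')[130:330,210:410]; g=grab_frame('top')[100:240,210:350]
o=np.hstack([cv2.resize(i,(400,400),interpolation=cv2.INTER_CUBIC) for i in(f,g)])
cv2.imwrite('pics/s2.png',o[...,::-1])
```

```text
4.8 [ 0.67758385 -0.13437664  0.24556411] [-14.57468379  -1.32766796   4.52316499] 7.321504354476929
rel hinge x,y,z 0.10507523338147053 0.0014632163331871166 0.08356411455328921
```

View pics/s2.png

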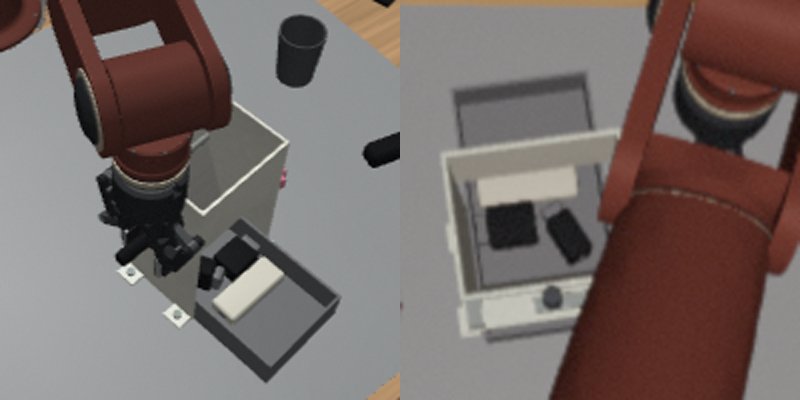

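All three pieces lie in the tray (left half, around (245,270)). The door is at its stop: force is 15 N and the angle matches. Now I reverse to shut it.

>>> apply_moves([
  {"translation": [0, -0.15, -0.02], "twist": 0, "hand": 0.5},
  {"translation": [0, -0.12, 0], "twist": 0, "hand": 0.5},
  {"translation": [0, -0.148, -0.148], "twist": 0, "hand": 0.5},
  {"translation": [0, -0.17, -0.12], "twist": 0, "hand": 0.5},
  {"translation": [0, -0.19, -0.088], "twist": 0, "hand": 0.5},
  {"translation": [0, -0.2, -0.054], "twist": 0, "hand": 0.5},
  {"translation": [0, -0.208, -0.018], "twist": 0, "hand": 0.5},
])

```text
time: 5.6
tool_pos: [0.5653, -0.1519, 0.2948]
tool_rot: [0.007, 0.651, 0.759, 0.004]
contact_force: [6.4, 0.5, 4.3]
gripper_width: 0.501
grasp_force: 3.1
```

>>> apply_moves([
  {"translation": [0, -0.208, 0.018], "twist": 0, "hand": 0.5},
  {"translation": [0, -0.15, 0.03], "twist": 0, "hand": 0.5},
  {"translation": [0, -0.05, 0.024], "twist": 0, "hand": 0.5},
  {"translation": [0, -0.03, 0], "twist": 0, "hand": 0.5},
  {"translation": [0, 0, 0], "twist": 0, "hand": 0.5},
])

```text
time: 6.1
tool_pos: [0.521, -0.1584, 0.2837]
tool_rot: [0.003, 0.651, 0.759, 0.002]
contact_force: [7.5, 0.1, 4.5]
gripper_width: 0.501
grasp_force: 3.5
```

```bash
cat >> h.py <<'E'
def rel(o):
    d=np.array(state()['tool_pos'])-h2w(p,[o])[0];c,n=np.cos(p[2]),np.sin(p[2]);return np.round([c*d[0]+n*d[1],-n*d[0]+c*d[1],d[2]],4)
E
python3 - <<'E'
from h import *
s=state();print(s['time'],s['contact_force'],rel([-.101,-.145,.2748]))
E
```

```text
6.1 [7.52511006 0.11295351 4.46112143] [-0.0124  0.0016  0.0089]
```

>>> apply_moves([
  {"translation": [0, -0.02, 0.03], "twist": 0, "hand": 0.5},
  {"translation": [0, 0, 0], "twist": 0, "hand": 0.5},
])

```text
time: 6.3
tool_pos: [0.5208, -0.1587, 0.2821]
tool_rot: [0.005, 0.651, 0.759, 0.004]
contact_force: [10.6, 2.0, 6.4]
gripper_width: 0.501
grasp_force: 6.0
```

>>> apply_moves([
  {"translation": [0, -0.02, 0.01], "twist": 0, "hand": 0.5},
  {"translation": [0, 0, 0], "twist": 0, "hand": 0.5},
  {"translation": [0, 0, 0], "twist": 0, "hand": 0.5},
])

```text
time: 6.6
tool_pos: [0.5206, -0.1587, 0.282]
tool_rot: [0.007, 0.651, 0.759, 0.005]
contact_force: [17.1, 2.9, 5.5]
gripper_width: 0.501
grasp_force: 8.9
```

The door is against its stop: force rises with no motion. Next I release and rise, then go behind the knob with the fingers shut.

>>> apply_moves([
  {"translation": [0, 0.14, 0], "twist": 0, "hand": 0.5},
  {"translation": [0, 0, 0], "twist": 0, "hand": 0.5},
  {"translation": [0, 0, -0.4], "twist": 0, "hand": 0.5},
  {"translation": [0, 0, -0.45], "twist": 0, "hand": 0.5},
  {"translation": [0, 0, 0], "twist": 0, "hand": 0.5},
])

```text
time: 7.1
tool_pos: [0.53, -0.1577, 0.3696]
tool_rot: [0.005, 0.651, 0.759, 0.001]
contact_force: [-0.5, -0.5, 0.5]
gripper_width: 0.498
grasp_force: 0.0
```

Run:
```python
from h import *
s=state();print(s['tool_pos'],s['contact_force'])
plan([h2w(p,[[-.074,.045,.368]])[0],h2w(p,[[-.074,.045,.295]])[0]],p[2])
```

```text
[ 0.52998709 -0.15773418  0.36961981] [-0.49000941 -0.52837542  0.457003  ]
[0.378, 0.06, 0.001] -0.002
[0.378, 0.06, 0.001] -0.002
[0.378, 0.06, 0.001] -0.002
[0.378, 0.061, 0.001] -0.002
[0.378, 0.061, 0.001] -0.002
--
[0.002, -0.003, 0.365] 0.0
[0.002, -0.003, 0.365] 0.0
--
```

>>> apply_moves([
  {"translation": [0.378, 0.06, 0], "twist": 0, "hand": 0},
  {"translation": [0.378, 0.06, 0], "twist": 0, "hand": 0},
  {"translation": [0.378, 0.06, 0], "twist": 0, "hand": 0},
  {"translation": [0.378, 0.06, 0], "twist": 0, "hand": 0},
  {"translation": [0.378, 0.06, 0], "twist": 0, "hand": 0},
  {"translation": [0, 0, 0], "twist": 0, "hand": 0},
  {"translation": [0, 0, 0], "twist": 0, "hand": 0},
  {"translation": [0, 0, 0], "twist": 0, "hand": 0},
])

```text
time: 7.9
tool_pos: [0.5294, 0.0337, 0.3617]
tool_rot: [-0.0, 0.652, 0.758, -0.001]
contact_force: [0.1, -0.6, -1.0]
gripper_width: -0.004
grasp_force: 0.0
```

>>> apply_moves([
  {"translation": [0, 0, 0.3], "twist": 0, "hand": 0},
  {"translation": [0, 0, 0.3], "twist": 0, "hand": 0},
  {"translation": [0, 0, 0.12], "twist": 0, "hand": 0},
  {"translation": [0, 0, 0], "twist": 0, "hand": 0},
])

```text
time: 8.3
tool_pos: [0.5285, 0.0336, 0.2877]
tool_rot: [-0.002, 0.652, 0.758, -0.002]
contact_force: [0.2, 0.9, -0.6]
gripper_width: 0.001
grasp_force: 0.0
```

Run:
```python
from h import *
import cv2
s=state();print(s['contact_force'],s['gripper_width'],rel([0,0,0]))
f=grab_frame('side')[130:330,210:410]; g=grab_frame('top')[100:240,210:350]
o=np.hstack([cv2.resize(i,(400,400),interpolation=cv2.INTER_CUBIC) for i in(f,g)])
cv2.imwrite('pics/s3.png',o[...,::-1])
```

```text
[ 0.16070496  0.87071672 -0.60875219] 0.0005008329227566956 [-0.0766  0.0452  0.2877]
```

View pics/s3.png

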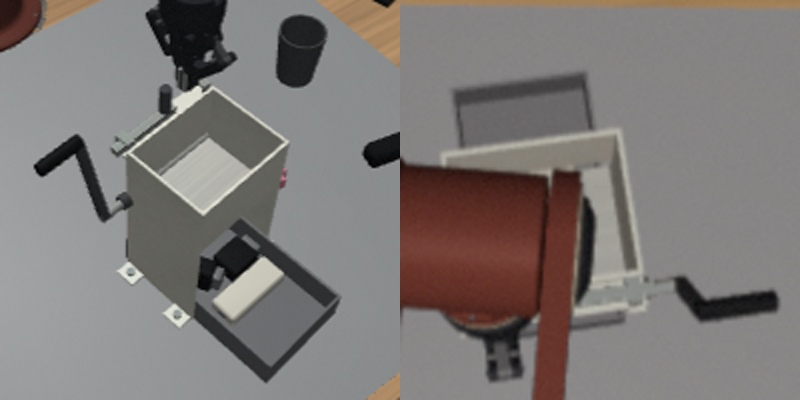

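The door is shut, the load is in the tray, and the fingertips stand behind the knob (left half, knob at (166,98)). I raise 6 mm and push the bolt.

>>> apply_moves([
  {"translation": [0, 0.02, -0.06], "twist": 0, "hand": 0},
  {"translation": [-0.15, 0, 0], "twist": 0, "hand": 0},
  {"translation": [-0.15, 0, 0], "twist": 0, "hand": 0},
  {"translation": [-0.15, 0, 0], "twist": 0, "hand": 0},
  {"translation": [-0.15, 0, 0], "twist": 0, "hand": 0},
  {"translation": [-0.1, 0, 0], "twist": 0, "hand": 0},
  {"translation": [0, 0, 0], "twist": 0, "hand": 0},
])

```text
time: 9.1
tool_pos: [0.5422, -0.0363, 0.296]
tool_rot: [0.0, 0.652, 0.758, -0.001]
contact_force: [-0.1, 0.1, 0.2]
gripper_width: 0.001
grasp_force: 0.0
```

Run:
```python
from h import *
print(rel([0,0,0]),state()['contact_force'])
```

```text
[-0.0738 -0.0259  0.296 ] [-0.05942362  0.10716958  0.24113148]
```

>>> apply_moves([
  {"translation": [-0.04, 0, 0], "twist": 0, "hand": 0},
  {"translation": [0, 0, 0], "twist": 0, "hand": 0},
])

```text
time: 9.3
tool_pos: [0.5426, -0.0386, 0.2959]
tool_rot: [-0.0, 0.651, 0.759, -0.0]
contact_force: [-0.4, 0.4, -1.3]
gripper_width: -0.0
grasp_force: 0.0
```

>>> apply_moves([
  {"translation": [-0.03, 0, 0], "twist": 0, "hand": 0},
  {"translation": [0, 0, 0], "twist": 0, "hand": 0},
])

```text
time: 9.5
tool_pos: [0.5429, -0.0401, 0.296]
tool_rot: [-0.001, 0.651, 0.759, 0.001]
contact_force: [-1.0, 4.2, 0.5]
gripper_width: 0.003
grasp_force: 2.4
```

>>> apply_moves([
  {"translation": [-0.03, 0, 0], "twist": 0, "hand": 0},
  {"translation": [0, 0, 0], "twist": 0, "hand": 0},
])

```text
time: 9.7
tool_pos: [0.543, -0.0404, 0.2962]
tool_rot: [-0.004, 0.65, 0.76, 0.003]
contact_force: [-2.6, 14.7, 1.7]
gripper_width: 0.001
grasp_force: 7.1
```

Run:
```python
from h import *
import cv2
s=state();print(s['contact_force'],rel([0,0,0]))
f=grab_frame('side')[150:270,220:340]; g=grab_frame('top')[130:240,220:350]
o=np.hstack([cv2.resize(f,(400,400),interpolation=cv2.INTER_CUBIC),cv2.resize(g,(400,400),interpolation=cv2.INTER_CUBIC)])
cv2.imwrite('pics/s4.png',o[...,::-1])
```

```text
[-2.58165103 14.7250293   1.66957908] [-0.0736 -0.0302  0.2962]
```

View pics/s4.png

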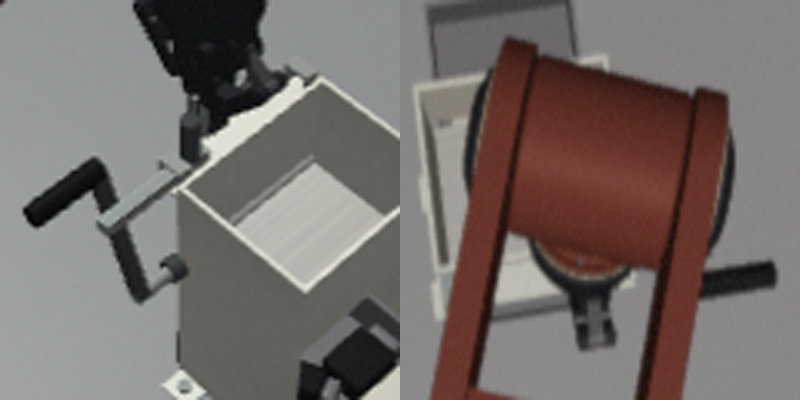

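The bolt bar now crosses the lever on its +x side, running past it to (105,222) in the left half. It hit a hard stop at the expected position. Backing off, then a last check.

>>> apply_moves([
  {"translation": [0.2, 0, 0], "twist": 0, "hand": 0},
  {"translation": [0.1, 0, 0], "twist": 0, "hand": 0},
  {"translation": [0, 0, -0.4], "twist": 0, "hand": 0},
  {"translation": [0.3, 0, -0.4], "twist": 0, "hand": 0},
  {"translation": [0.45, -0.1, 0], "twist": 0, "hand": 0},
  {"translation": [0.45, -0.1, 0], "twist": 0, "hand": 0},
  {"translation": [0.45, -0.1, 0], "twist": 0, "hand": 0},
  {"translation": [0.45, -0.1, 0], "twist": 0, "hand": 0},
])

```text
time: 10.6
tool_pos: [0.4671, 0.1882, 0.3766]
tool_rot: [0.001, 0.652, 0.759, 0.0]
contact_force: [0.4, -0.4, -0.3]
gripper_width: 0.003
grasp_force: 0.0
```

>>> apply_moves([
  {"translation": [0.45, -0.1, 0], "twist": 0, "hand": 0},
  {"translation": [0.45, -0.1, 0], "twist": 0, "hand": 0},
  {"translation": [0, 0, 0], "twist": 0, "hand": 0},
])

```text
time: 10.9
tool_pos: [0.4324, 0.2766, 0.3764]
tool_rot: [-0.0, 0.649, 0.761, 0.0]
contact_force: [-1.0, 0.1, 0.1]
gripper_width: -0.001
grasp_force: 0.0
```

Run:
```python
from h import *
import cv2
f=grab_frame('side')[150:310,220:380]; g=grab_frame('top')[100:230,215:345]
print(state()['time'],proj('top',h2w(p,[[-.074,-.05,.299]])),proj('side',h2w(p,[[-.074,-.05,.299]])))
o=np.hstack([cv2.resize(i,(400,400),interpolation=cv2.INTER_CUBIC) for i in(f,g)])
cv2.imwrite('pics/s5.png',o[...,::-1])
```

```text
11.0 [[286.85455283 198.89516388]] [[276.19046537 186.25868902]]
```

View pics/s5.png

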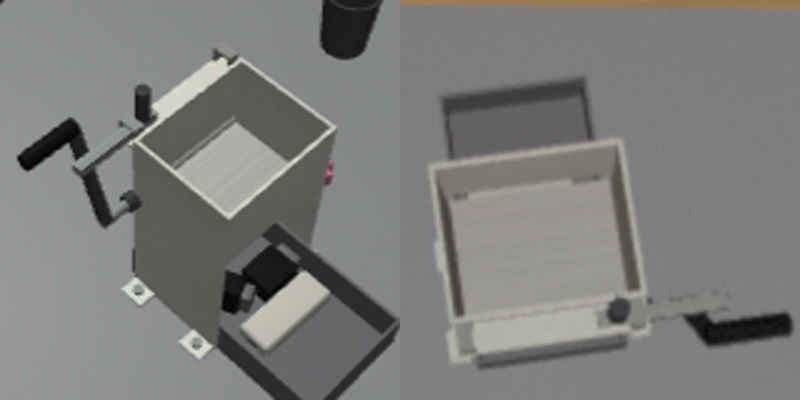

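The knob top is at (276.8,186) in the side view and (286.2,200) in the top view, within about 1 px of the predicted home position. The hopper is empty, the door is level, and all three pieces are in the tray.

```bash
python3 -c "from plant import *; print(job_done())"
```

```text
the job is handed in; nothing more can be done
None
```

The job is handed in: all three pieces of the load are in the tray, the trap door is swung fully shut, and the bolt is slid home across the lever, at about 11 s of the 64 s allowed.

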